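# Zero a metering valve and set it two turns open

### The arm

A 6-joint arm with a two-finger parallel gripper is mounted at the origin on a cart in front of the work surface, level with it; the furniture and walls round the work are solid. World frame = base frame: x ahead of the robot, y to its left, z up, the work surface at z = 0. Lengths are in m, angles in rad, forces in N, time in s.
With the tool pointing down it reaches from about 0.25 to 0.775 m from the base axis. Payload 4 kg.
Tool frame: the origin (TCP) lies on the centre line of the jaws, within the pads' length; the fingertips stand 14 mm ahead of it and the grasp point (between the pads) lies 5 mm behind it (robot.tcp_to_tips is the distance from the TCP to the fingertips, in m); z points along the fingers, y is the line along which they close (so a half turn about z gives the same grasp; the last joint's range is limited). The gripper opens to 94 mm and grips with 3 to 60 N. Pads are 16 mm wide; open, the fingers measure 119 mm over their backs; the gripper's body (75 mm by 177 mm) begins 78 mm behind the grasp point.
Start: joints at [1.189, 0.087, 1.371, -0, 1.684, -0.103], TCP at [0.151, 0.529, 0.22] pointing down, gripper open.
Joint ranges: [-3.1, 3.1], [-0.76, 2.03], [0.27, 2.55], [-1.08, 4.22], [0.17, 2.65], [-2.57, 2.57]. Speed limits (rad/s): [2.79, 2.79, 3.14, 3.14, 3.14, 3.14].

### API

Orientations are given as [roll, pitch, yaw] about the fixed x, y, z axes, in that order (R = Rz(yaw) Ry(pitch) Rx(roll)).
In Python, from bench import robot gives the robot as it stands.
- The arm moves only by the tool carry_out, never from a script. Its argument "increments" is a list of rows, each a list of 3 entries, a list of its own where there are three numbers: the closure in counts, from 0 (fully open) to 255 (shut), then the shift along the tool's x, y, z in mm, then the turn about the tool's z in degrees. In form: [[fingers, [dx, dy, dz], twist], ...]. A call has 1 to 8 rows; each row shifts and turns the commanded pose from where the row before left it, along the tool's axes as they then stand; what a row does not reach is not made up. A row lasts 1/10 s, in which the tool goes at most 50 mm and 8.59 degrees, less where a joint would pass 70% of its speed; a pose out of reach is approached as far as the arm can. A call with a gripper value outside its range is refused whole. The fingers move at their own pace and stop on an object; the grip force is fixed at half the most. Time passes only in rows, so rows that do not move let the fingers close. It gives the time, the measured TCP pose, the force, the opening and the grip force at its end, in the units of the state.
- robot.get_obs(): the state, without advancing time (a new reading comes with each control period).
- robot.snapshot(name): name is "side" or "top" or "wrist"; returns the picture (480x640x3 uint8, blue, green, red); there is no depth.
- robot.get_calibration(name): a dict with "vfov" (degrees; the focal length in pixels is half the picture's height over the tangent of half this angle, whatever the lens; pixels are square), "cx", "cy" (the principal point, pixels), "T" (4x4, takes a point from camera to world coordinates). Camera axes: x right, y down, z forward; pixel columns grow to the right and rows downward; lengths in m; the calibration is good to about 2 mm. The wrist camera is an equidistant fisheye: a pixel r from the principal point sees the ray r / f radians off the axis. A picture is of the moment at which its call begins: read the wrist's pose just before it. get_calibration takes no time and is no camera call; for the wrist camera it gives the pose at the moment of the call.
- robot.close_job(): hands the job in; it is judged then, once.
The state is a dict: "time": time; "joint_positions": joint angles; "qvel": joint speeds; "joint_torque": joint torques, N m; "tool_pos": TCP position; "ee_rot": TCP orientation; "wrist_force": force on the tool from outside, world axes, zero at the start; "wrist_torque": the same for the moment, N m; "width": finger opening in m; "finger_force": force on a finger pad.
Only numpy, scipy, OpenCV 4.12 (cv2) and the standard library are available. Lean on these libraries where they do the work, as an engineer would, in place of code of your own. Each camera call takes 0.05 s, during which the arm holds its last target. There are 200 camera calls.

### The job

Lift the lid of the small orange gas dosing case open until it leans back on its stop. Then turn the metering valve inside clockwise until it is closed against its stop, and back it off exactly two full turns anticlockwise. Finish while still gripping the valve's red crank handle, so that the setting cannot creep while I tighten the locking ring, and leave the other things on the bench where they are.

Things in the scene. Friction and masses are not known exactly. Their poses are not given: they have to be found in the camera images.
- dosing_case: orange instrument case, 140 mm deep (its x), 190 mm wide (its y), fixed to the bench; origin at the centre of its underside, its -x side is the front (towards the robot), z up. Open rim 78 mm above the bench; sunk aluminium panel at 55 mm with the handwheel in the middle, a gauge at the back left and two ports on the right, none of these higher than 74 mm. The two front latches are already undone. With the lid shut the whole is 122 mm high
- case_lid (a joint): lid angle in rad: 0 shut, 1.745 (100 degrees, leaning back) on its stop; the hinge runs along the case's y through lid_hinge. Below about 65 degrees it falls shut when let go; beyond 80 it stays or falls open. The lid (about 0.3 kg, 44 mm deep tray) lifts with about 2 N at its bar
- lid_hinge (a point): centre of the hinge line at the top of the case's back wall, 70 mm behind the case's centre, 78 mm above the bench; fixed to the case
- lid_bar (a point): centre of the lid's aluminium pull bar: a round bar 12 mm thick parallel to the case's y, 92 mm clear between its two dark arms, with 30 mm of free space between bar and lid front wall, open above and below (case front wall at the same distance below). It turns with the lid, 176 mm in front of the hinge line and 22 mm above it when shut (100 mm above the bench, 0.26 m when open)
- valve_axis (a point): point on the valve's vertical turning axis, at the mid height of the crank handle (98 mm above the bench), 12 mm in front of the case's centre; fixed to the case
- crank_handle: red revolving handle standing upright on the black 68 mm handwheel: 18 mm thick (19 mm near its top), 36 mm tall; origin at its centre 98 mm above the bench, 20 mm above its foot; the wheel's top is 25 mm below it. It goes round valve_axis on a circle of 27 mm radius and spins freely on its own pin, so that it can be gripped and led round without turning the gripper. The mouth of the open case is free above 78 mm
- valve_wheel (a joint): valve opening in rad, 0 = closed against its stop, growing anticlockwise seen from above (one turn is 6.283), upper stop at five turns. It starts between 0.3 and 1.2 turns open. Turning takes about 4 N at the crank handle and it stays where it is left; against the stop the force rises steeply. At 0 the crank handle stands 2.3 rad anticlockwise of the case's x axis, seen from valve_axis
- multimeter: yellow hand multimeter 150 x 74 x 40 mm lying right of the case; origin under its centre; leave it
- sensor_board: small green circuit board 65 x 30 x 13 mm lying right of the case; origin under its centre; leave it
- brass_fitting: brass hex fitting, 25 mm wide, 28 mm tall, standing left of the case; origin under its centre; leave it
- screwdriver_red: black and red screwdriver 135 mm long, 21 mm thick, lying left of the case along y; origin under its centre; leave it

How it is judged:
By the outcome, as a careful person would: the job done as asked, in the order asked, and still so for the second after the job is handed in, while the arm keeps its last pose, push and grip.
It also fails if it takes over 69 s, if anything falls off the work surface, if the arm or the gripper's body presses on something with over 40 N, if the wrist force passes 120 N, or if a joint passes its speed limit or range.

## Working session

There is one attempt and no reset: what is moved stays moved. The work goes in short steps, Python scripts to look and compute and a tool call to move; the robot and the scene stay as the last step left them, time stands still between calls to the robot, and variables do not carry over. Pictures are saved under pics/ and viewed, at most 10 in all, crops included, and the job is handed in when it is done.

Besides the shell and the picture viewer there is one more tool, called after ">>>" as name(argument=value, ...), one argument or row to a line, values as JSON. carry_out: Moves the arm, as the interface text tells. Its arguments: {"type":"object","properties":{"increments":{"type":"array","items":{"type":"array"}}},"required":["increments"]}

```bash
mkdir -p pics; cat > h.py <<'E'
import numpy as np,cv2
from bench import robot
def cal(n):
    c=robot.get_calibration(n); f=240/np.tan(np.radians(c['vfov'])/2); return f,c['cx'],c['cy'],np.array(c['T'])
def onz(c,u,v,z,fish=False):
    f,cx,cy,T=c; d=np.array([(u-cx)/f,(v-cy)/f,1.])
    if fish:
        r=np.hypot(d[0],d[1]); d=np.array([d[0]/r*np.sin(r),d[1]/r*np.sin(r),np.cos(r)]) if r>0 else d
    d=T[:3,:3]@d; p=T[:3,3]; return p+d*(z-p[2])/d[2]
def proj(c,P,fish=False):
    f,cx,cy,T=c; q=T[:3,:3].T@(np.array(P)-T[:3,3])
    if fish:
        r=np.hypot(q[0],q[1]); a=np.arctan2(r,q[2])*f/r; return np.array([cx+q[0]*a,cy+q[1]*a])
    return np.array([cx+f*q[0]/q[2],cy+f*q[1]/q[2]])
E
python3 - <<'E'
from h import *
o=robot.get_obs(); print({k:np.round(v,3) for k,v in o.items()})
for n in('top','side'):
    cv2.imwrite(f'pics/{n}0.png',robot.snapshot(n)); c=cal(n); print(n,c[:3],np.round(c[3],3).tolist())
E
```

```text
{'time': np.float64(0.0), 'joint_positions': array([ 1.189,  0.088,  1.372, -0.   ,  1.684, -0.103]), 'qvel': array([ 0.   ,  0.001,  0.001, -0.001,  0.001,  0.001]), 'joint_torque': array([ 0.0000e+00, -3.4018e+01, -3.0243e+01,  7.2000e-02,  3.3000e-02,
       -0.0000e+00]), 'tool_pos': array([0.151, 0.528, 0.218]), 'ee_rot': array([-3.139, -0.   ,  2.863]), 'wrist_force': array([0.958, 0.012, 0.102]), 'wrist_torque': array([ 0.009, -0.006,  0.025]), 'finger_force': np.float64(0.0), 'width': np.float64(0.094)}
top (np.float64(465.53980786241203), 318.2432586177092, 240.52132245950105) [[-0.016, -0.998, 0.069, 0.448], [-0.999, 0.013, -0.04, -0.061], [0.039, -0.069, -0.997, 1.03], [0.0, 0.0, 0.0, 1.0]]
side (np.float64(469.50164030107993), 326.328979118631, 241.23358306418388) [[0.374, -0.5, 0.782, -0.376], [-0.927, -0.209, 0.31, -0.452], [0.008, -0.841, -0.541, 0.718], [0.0, 0.0, 0.0, 1.0]]
```

View pics/top0.png

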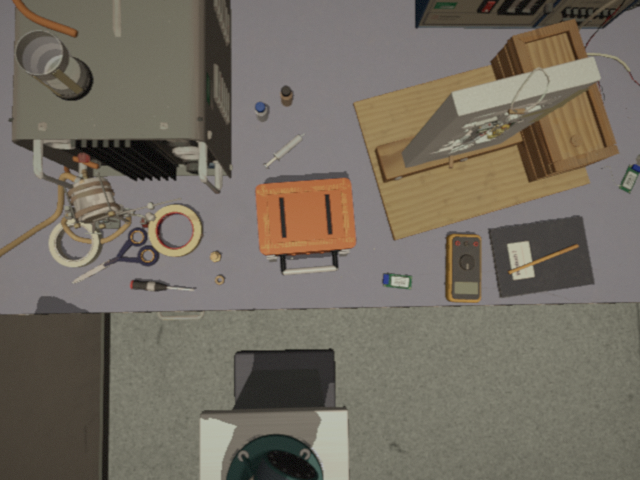

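View pics/side0.png

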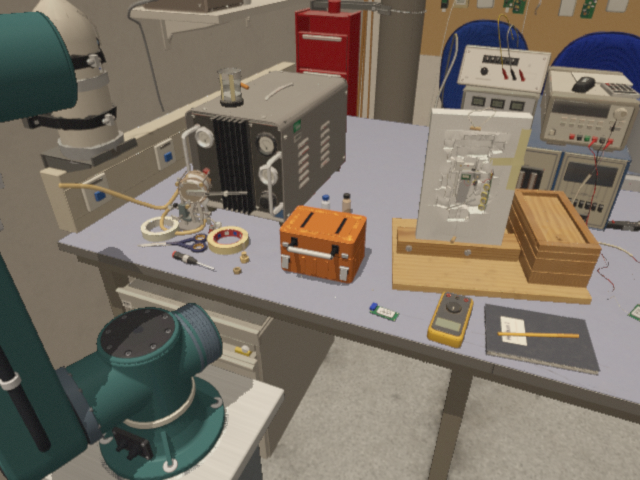

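```bash
python3 - <<'E'
from h import *
a=cv2.imread('pics/top0.png')[160:290,235:375]; b=cv2.imread('pics/side0.png')[195:290,270:380]
cv2.imwrite('pics/c1.png',np.hstack([cv2.resize(a,None,fx=3.2,fy=3.2,interpolation=2),cv2.resize(b,(350,416),interpolation=2)]))
c=cal('top')
for u,v in[(257,185),(354,178),(356,248),(260,256)]: print(np.round(onz(c,u,v,.122),3))
for u,v in[(284,272),(338,268)]: print(np.round(onz(c,u,v,.1),3))
E
```

```text
[0.621 0.021 0.122]
[ 0.633 -0.17   0.122]
[ 0.495 -0.171  0.122]
[0.482 0.016 0.122]
[ 0.45  -0.029  0.1  ]
[ 0.456 -0.137  0.1  ]
```

View pics/c1.png

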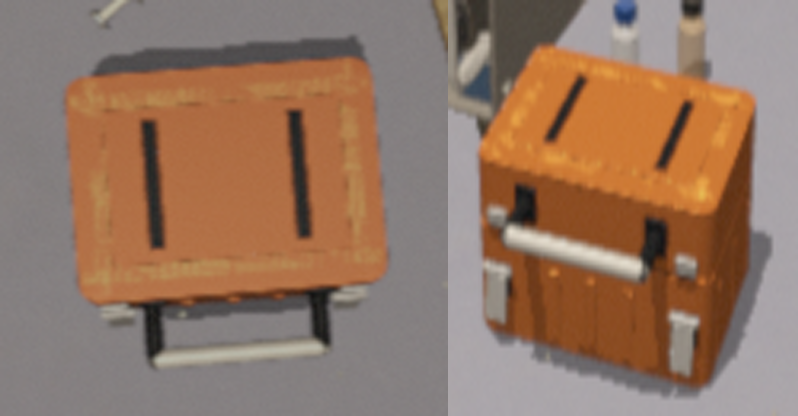

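```bash
cat >> h.py <<'E'
def plan(p,yaw,q,yaw2,n,f=0):
    """rows from pose p,yaw to q,yaw2 in n rows"""
    p=np.array(p,float);q=np.array(q,float);rows=[];st=(q-p);P=p.copy();w=yaw
    dt=round(-np.degrees(yaw2-yaw)/n,1)
    for i in range(n):
        d=p+st*(i+1)/n-P; t=np.array([[np.cos(w),np.sin(w),0],[np.sin(w),-np.cos(w),0],[0,0,-1]])
        r=np.round(t@d*1000,1); P=P+t.T@r/1000; rows.append([f,r.tolist(),dt]); w-=np.radians(dt)
    for i in range(0,n,8): print(str(rows[i:i+8]).replace(' ',''))
    print('end',np.round(P,4),round(w,4))
E
python3 - <<'E'
from h import *
plan([.151,.529,.22],2.863,[.453,-.082,.23],1.621,16)
E
```

```text
[[0,[-28.6,-31.5,-0.6],np.float64(4.4)],[0,[-31.0,-29.3,-0.7],np.float64(4.4)],[0,[-33.2,-26.7,-0.6],np.float64(4.4)],[0,[-35.1,-24.2,-0.6],np.float64(4.4)],[0,[-36.8,-21.4,-0.6],np.float64(4.4)],[0,[-38.4,-18.5,-0.7],np.float64(4.4)],[0,[-39.6,-15.5,-0.6],np.float64(4.4)],[0,[-40.8,-12.4,-0.6],np.float64(4.4)]]
[[0,[-41.6,-9.2,-0.6],np.float64(4.4)],[0,[-42.1,-6.0,-0.7],np.float64(4.4)],[0,[-42.5,-2.8,-0.6],np.float64(4.4)],[0,[-42.6,0.5,-0.6],np.float64(4.4)],[0,[-42.5,3.7,-0.6],np.float64(4.4)],[0,[-42.0,7.0,-0.7],np.float64(4.4)],[0,[-41.3,10.3,-0.6],np.float64(4.4)],[0,[-40.5,13.3,-0.6],np.float64(4.4)]]
end [ 0.453 -0.082  0.23 ] 1.6343
```

>>> carry_out(
  increments=[
    [0,[-28.6,-31.5,-0.6],4.4],
    [0,[-31.0,-29.3,-0.7],4.4],
    [0,[-33.2,-26.7,-0.6],4.4],
    [0,[-35.1,-24.2,-0.6],4.4],
    [0,[-36.8,-21.4,-0.6],4.4],
    [0,[-38.4,-18.5,-0.7],4.4],
    [0,[-39.6,-15.5,-0.6],4.4],
    [0,[-40.8,-12.4,-0.6],4.4],
  ],
)

```text
time: 0.9
tool_pos: [0.3024, 0.2216, 0.2242]
ee_rot: [-3.142, 0.0, 2.246]
wrist_force: [1.0, -0.7, 0.1]
width: 0.0941
finger_force: 0.0
```

>>> carry_out(
  increments=[
    [0,[-41.6,-9.2,-0.6],4.4],
    [0,[-42.1,-6.0,-0.7],4.4],
    [0,[-42.5,-2.8,-0.6],4.4],
    [0,[-42.6,0.5,-0.6],4.4],
    [0,[-42.5,3.7,-0.6],4.4],
    [0,[-42.0,7.0,-0.7],4.4],
    [0,[-41.3,10.3,-0.6],4.4],
    [0,[-40.5,13.3,-0.6],4.4],
  ],
)

```text
time: 1.7
tool_pos: [0.4534, -0.084, 0.229]
ee_rot: [-3.141, -0.001, 1.63]
wrist_force: [1.0, 0.3, -0.6]
width: 0.0938
finger_force: 0.0
```

>>> carry_out(
  increments=[
    [0,[0,0,0],0.8],
    [0,[0,0,0],0],
  ],
)

```text
time: 1.9
tool_pos: [0.4529, -0.0827, 0.2286]
ee_rot: [-3.14, -0.001, 1.619]
wrist_force: [-0.5, 0.0, -0.3]
width: 0.0941
finger_force: 0.0
```

```bash
python3 - <<'E'
from h import *
c=cal('wrist'); o=robot.get_obs(); im=robot.snapshot('wrist')
cv2.imwrite('pics/w1.png',im); print(np.round(o['tool_pos'],4),np.round(o['ee_rot'],4),c[:3],np.round(c[3],3).tolist())
for P in [(.456,-.137,.1),(.45,-.029,.1),(.621,.021,.122),(.633,-.17,.122),(.495,-.171,.122),(.482,.016,.122)]: print(np.round(proj(c,P,True)))
E
```

```text
[ 0.4529 -0.0827  0.2286] [-3.1395e+00 -1.4000e-03  1.6186e+00] (np.float64(371.64829954431775), 326.3698304166462, 233.94480083423187) [[0.999, 0.048, 0.01, 0.449], [0.049, -0.963, -0.265, -0.006], [-0.003, 0.265, -0.964, 0.395], [0.0, 0.0, 0.0, 1.0]]
[328. 289.]
[327. 163.]
[541. 122.]
[515. 335.]
[372. 338.]
[374. 107.]
```

View pics/w1.png

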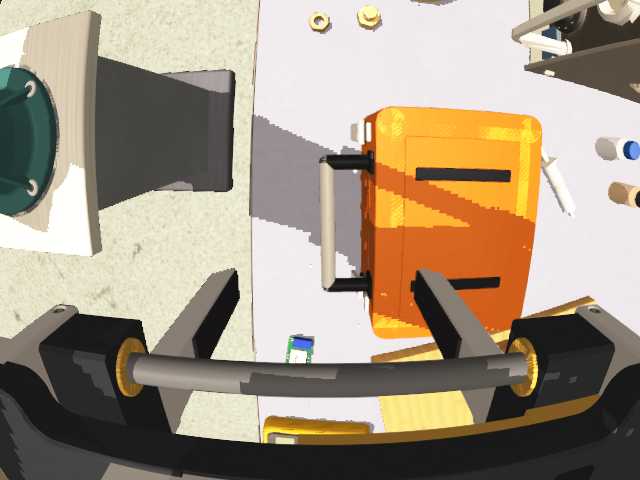

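```bash
python3 - <<'E'
from h import *
c=cal('wrist')
a=onz(c,325.5,160,.1,True);b=onz(c,329,288,.1,True);print(a,b,(a+b)/2,np.linalg.norm(a-b),np.arctan2(-(a-b)[0],(a-b)[1]))
for u,v in[(372,115),(536,112),(527,330),(380,337)]:print(onz(c,u,v,.118,True))
for u,v in[(416,175),(511,175),(411,286),(499,282)]:print(onz(c,u,v,.122,True))
E
```

```text
[ 0.44839817 -0.02618437  0.1       ] [ 0.45684666 -0.13491635  0.1       ] [ 0.45262241 -0.08055036  0.1       ] 0.1090597123501733 0.07754434279078051
[0.48091717 0.01076317 0.118     ]
[0.61786875 0.03026446 0.118     ]
[ 0.648462   -0.16716633  0.118     ]
[ 0.50303413 -0.17192136  0.118     ]
[ 0.51665209 -0.03144617  0.122     ]
[ 0.59688098 -0.02427804  0.122     ]
[ 0.5227101  -0.12091071  0.122     ]
[ 0.60213037 -0.11583869  0.122     ]
```

>>> carry_out(
  increments=[
    [174,[1.5,-0.5,15],-1],
    [174,[0,0,25],0],
    [174,[0,0,25],0],
    [174,[0,0,23],0],
    [174,[0,0,0],0],
    [174,[0,0,0],0],
  ],
)

```text
time: 2.55
tool_pos: [0.4521, -0.0797, 0.1411]
ee_rot: [-3.141, -0.001, 1.64]
wrist_force: [-0.8, 0.3, 1.4]
width: 0.0495
finger_force: 0.0
```

```bash
python3 - <<'E'
from h import *
o=robot.get_obs(); print(o['tool_pos'],o['ee_rot'],o['width'])
cv2.imwrite('pics/w2.png',robot.snapshot('wrist'))
E
```

```text
[ 0.45205054 -0.07966668  0.14114122] [-3.14076868e+00 -5.81110406e-04  1.63980819e+00] 0.04946512174441904
```

View pics/w2.png

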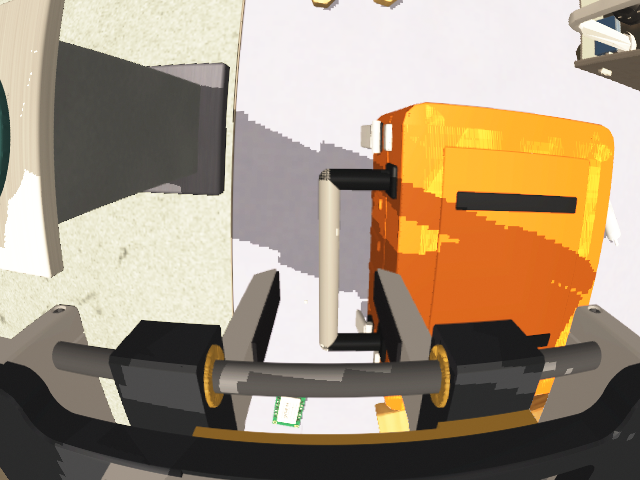

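>>> carry_out(
  increments=[
    [174,[-1,0.5,0],0],
    [174,[0,0,0],0],
    [174,[0,0,0],0],
    [174,[0,0,0],0],
    [174,[0,0,0],0],
  ],
)

```text
time: 3.1
tool_pos: [0.4533, -0.0819, 0.1417]
ee_rot: [3.141, 0.0, 1.637]
wrist_force: [-0.3, 0.1, 0.1]
width: 0.0302
finger_force: 0.0
```

Down to the bar, then close.

>>> carry_out(
  increments=[
    [174,[0,0,16],0],
    [174,[0,0,16],0],
    [174,[0,0,14],0],
    [174,[0,0,0],0],
    [255,[0,0,0],0],
    [255,[0,0,0],0],
    [255,[0,0,0],0],
    [255,[0,0,0],0],
  ],
)

```text
time: 3.9
tool_pos: [0.4534, -0.082, 0.0964]
ee_rot: [3.141, 0.001, 1.638]
wrist_force: [-1.4, -0.2, 2.8]
width: 0.0108
finger_force: 30.0
```

>>> carry_out(
  increments=[
    [255,[0,0,0],0],
    [255,[0,0,0],0],
  ],
)

```text
time: 4.1
tool_pos: [0.4534, -0.082, 0.0964]
ee_rot: [3.141, 0.001, 1.638]
wrist_force: [-2.9, -0.2, 5.5]
width: 0.0111
finger_force: 30.0
```

```bash
python3 -c "
import numpy as np
a=np.radians(7.1+np.array([0,2,5,9]+list(range(14,100,5))));r=177.4
print([[255,[0,round(x,1),round(z,1)],0] for x,z in zip(np.diff(-r*np.cos(a)),-np.diff(r*np.sin(a)))], len(a),np.degrees(a[-1])-7.1)"
```

```text
[[255, [0, np.float64(0.9), np.float64(-6.1)], 0], [255, [0, np.float64(1.7), np.float64(-9.1)], 0], [255, [0, np.float64(3.0), np.float64(-12.0)], 0], [255, [0, np.float64(4.9), np.float64(-14.7)], 0], [255, [0, np.float64(6.2), np.float64(-14.2)], 0], [255, [0, np.float64(7.4), np.float64(-13.6)], 0], [255, [0, np.float64(8.6), np.float64(-12.9)], 0], [255, [0, np.float64(9.7), np.float64(-12.1)], 0], [255, [0, np.float64(10.7), np.float64(-11.2)], 0], [255, [0, np.float64(11.6), np.float64(-10.2)], 0], [255, [0, np.float64(12.5), np.float64(-9.2)], 0], [255, [0, np.float64(13.2), np.float64(-8.1)], 0], [255, [0, np.float64(13.9), np.float64(-6.9)], 0], [255, [0, np.float64(14.4), np.float64(-5.6)], 0], [255, [0, np.float64(14.8), np.float64(-4.4)], 0], [255, [0, np.float64(15.2), np.float64(-3.1)], 0], [255, [0, np.float64(15.4), np.float64(-1.7)], 0], [255, [0, np.float64(15.5), np.float64(-0.4)], 0], [255, [0, np.float64(15.4), np.float64(1.0)], 0], [255, [0, np.float64(15.3), np.float64(2.3)], 0], [255, [0, np.float64(15.0), np.float64(3.6)], 0]] 22 99.0
```

>>> carry_out(
  increments=[
    [255,[0,0.9,-6.1],0],
    [255,[0,1.7,-9.1],0],
    [255,[0,3.0,-12.0],0],
    [255,[0,4.9,-14.7],0],
  ],
)

```text
time: 4.5
tool_pos: [0.4631, -0.0813, 0.1375]
ee_rot: [-3.139, 0.0, 1.637]
wrist_force: [0.8, -2.4, -2.7]
width: 0.011
finger_force: 30.0
```

>>> carry_out(
  increments=[
    [255,[0,6.2,-14.2],0],
    [255,[0,7.4,-13.6],0],
    [255,[0,8.6,-12.9],0],
    [255,[0,9.7,-12.1],0],
    [255,[0,10.7,-11.2],0],
    [255,[0,11.6,-10.2],0],
    [255,[0,12.5,-9.2],0],
    [255,[0,13.2,-8.1],0],
  ],
)

```text
time: 5.3
tool_pos: [0.5423, -0.0763, 0.2324]
ee_rot: [-3.14, 0.002, 1.637]
wrist_force: [-5.3, -1.5, 3.4]
width: 0.0109
finger_force: 30.0
```

>>> carry_out(
  increments=[
    [255,[0,13.9,-6.9],0],
    [255,[0,14.4,-5.6],0],
    [255,[0,14.8,-4.4],0],
    [255,[0,15.2,-3.1],0],
    [255,[0,15.4,-1.7],0],
    [255,[0,15.5,-0.4],0],
    [255,[0,15.4,1.0],0],
    [255,[0,15.3,2.3],0],
  ],
)

```text
time: 6.1
tool_pos: [0.6637, -0.0685, 0.2495]
ee_rot: [3.141, 0.001, 1.637]
wrist_force: [-0.6, -2.1, -0.3]
width: 0.0112
finger_force: 30.0
```

>>> carry_out(
  increments=[
    [255,[0,15.0,3.6],0],
    [255,[0,3.0,0.8],0],
    [255,[0,0,0],0],
  ],
)

```text
time: 6.4
tool_pos: [0.6811, -0.0673, 0.2448]
ee_rot: [3.141, 0.001, 1.637]
wrist_force: [-2.1, -2.5, 3.1]
width: 0.0111
finger_force: 30.0
```

>>> carry_out(
  increments=[
    [160,[0,0,0],0],
    [160,[0,0,0],0],
    [160,[0,0,0],0],
    [160,[0,0,-15],0],
    [160,[0,0,-20],0],
    [160,[0,-5,-20],0],
    [160,[0,-40,0],0],
    [160,[0,-45,0],8],
  ],
)

```text
time: 7.2
tool_pos: [0.5914, -0.0722, 0.2974]
ee_rot: [-3.141, -0.001, 1.496]
wrist_force: [-0.4, 0.5, -0.1]
width: 0.0355
finger_force: 0.0
```

```bash
python3 - <<'E'
from h import *
o=robot.get_obs(); print(o['tool_pos'],o['ee_rot'],o['width'])
cv2.imwrite('pics/w3.png',robot.snapshot('wrist')); np.save('cw3.npy',cal('wrist')[3])
E
```

```text
[ 0.59135358 -0.07219566  0.29738787] [-3.14147879e+00 -8.26223011e-04  1.49566950e+00] 0.03549777196210175
```

View pics/w3.png

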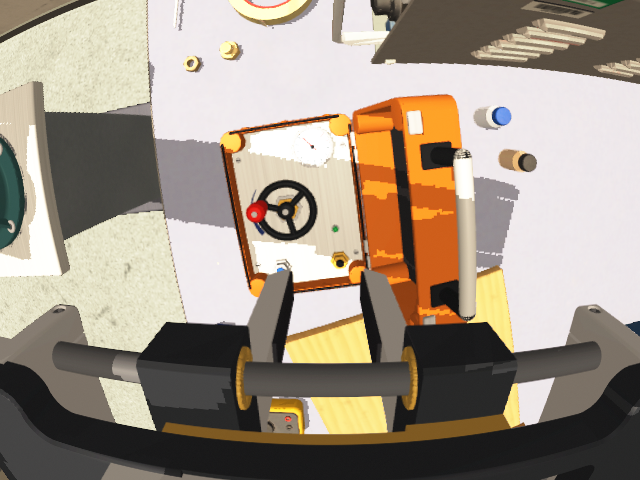

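```bash
python3 - <<'E'
from h import *
c=cal('wrist')
h=onz(c,256,212,.110,True);w=onz(c,287,211,.073,True);print(h,w)
ax=np.array([.546,-.0754]);
for a in(ax,w[:2]): d=h[:2]-a;print(np.hypot(*d),np.arctan2(d[1],d[0])-.067)
im=cv2.imread('pics/w3.png').astype(int);m=((im[...,2]>150)&(im[...,1]<60)&(im[...,0]<70)).astype(np.uint8);n,l,s,ce=cv2.connectedComponentsWithStats(m)
for i in range(1,n):
    if s[i,4]>30: print(s[i],ce[i],onz(c,*ce[i],.107,True))
E
```

```text
[ 0.51130426 -0.06453765  0.11      ] [ 0.53708258 -0.07357243  0.073     ]
0.03635635734060844 2.7711846087592686
0.027315726517539867 2.7374904382716085
[246 204  19  18 226] [255.57079646 212.21238938] [ 0.51017202 -0.06529976  0.107     ]
```

```bash
python3 - <<'E'
from h import *
c=cal('wrist'); y=.067;R=np.array([[np.cos(y),-np.sin(y)],[np.sin(y),np.cos(y)]]);b=np.array([.4534,-.082])+R@[.106,0]
print('centre',b)
im=cv2.imread('pics/w3.png')
def P(x,yy,z): return proj(c,[*(b+R@[x,yy]),z],True)
pts=[P(-.07,.095,.078),P(.07,.095,.078),P(.07,-.095,.078),P(-.07,-.095,.078)]
big=cv2.resize(im[80:330,190:490],None,fx=2.6,fy=2.6,interpolation=cv2.INTER_CUBIC)
q=lambda p:tuple(int(t) for t in (np.array(p)-[190,80])*2.6)
for i in range(4): cv2.line(big,q(pts[i]),q(pts[(i+1)%4]),(255,0,255),1)
th=np.linspace(0,6.28,40)
for r,z in((.034,.073),(.027,.114)): cv2.polylines(big,[np.array([q(P(-.012+r*np.cos(t),r*np.sin(t),z)) for t in th])],True,(0,255,0),1)
a=np.radians(107.1); bx=.07-.1774*np.cos(a);bz=.078+.1774*np.sin(a)
cv2.line(big,q(P(bx,.046,bz)),q(P(bx,-.046,bz)),(255,0,0),1)
cv2.imwrite('pics/ov.png',big[:600])
E
```

```text
centre [ 0.55916217 -0.07490331]
```

View pics/ov.png

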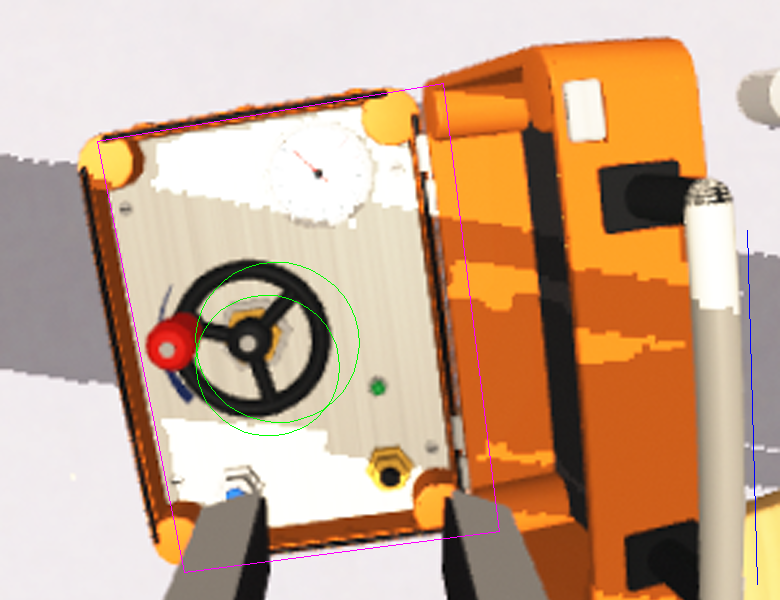

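```bash
python3 - <<'E'
from h import *
o=robot.get_obs(); print(o['tool_pos'],o['ee_rot'])
c=cal('wrist');im=robot.snapshot('wrist').astype(int)
m=((im[...,2]>150)&(im[...,1]<60)&(im[...,0]<70)).astype(np.uint8);n,l,s,ce=cv2.connectedComponentsWithStats(m)
for i in range(1,n):
    if s[i,4]>30: print(s[i],ce[i],onz(c,*ce[i],.107,True))
ax=np.array([.547,-.0757]); h=onz(c,*ce[1+np.argmax(s[1:,4])],.107,True)[:2];d=h-ax;ang=np.arctan2(d[1],d[0]);print(np.hypot(*d),ang-.067)
g=ax+.027*np.array([np.cos(ang),np.sin(ang)]);print(g)
plan(o['tool_pos'],o['ee_rot'][2],[*g,.20],.067,10,120)
E
```

```text
[ 0.5826093  -0.07173836  0.29651524] [-3.13140851e+00 -5.89832263e-04  1.48846800e+00]
[257 203  19  20 239] [266.07112971 212.26778243] [ 0.52075354 -0.06627188  0.107     ]
0.027888459318388032 2.7297322755723656
[ 0.52158969 -0.06657224]
[[120,[0.0,-6.1,9.7],np.float64(8.1)],[120,[-0.8,-6.1,9.6],np.float64(8.1)],[120,[-1.7,-5.9,9.7],np.float64(8.1)],[120,[-2.5,-5.6,9.6],np.float64(8.1)],[120,[-3.3,-5.1,9.7],np.float64(8.1)],[120,[-4.0,-4.7,9.6],np.float64(8.1)],[120,[-4.6,-4.1,9.7],np.float64(8.1)],[120,[-5.1,-3.3,9.6],np.float64(8.1)]]
[[120,[-5.5,-2.7,9.7],np.float64(8.1)],[120,[-5.8,-1.8,9.6],np.float64(8.1)]]
end [ 0.5216 -0.0665  0.2   ] 0.0748
```

>>> carry_out(
  increments=[
    [120,[0,-6.1,9.7],8.1],
    [120,[-0.8,-6.1,9.6],8.1],
    [120,[-1.7,-5.9,9.7],8.1],
    [120,[-2.5,-5.6,9.6],8.1],
    [120,[-3.3,-5.1,9.7],8.1],
    [120,[-4.0,-4.7,9.6],8.1],
    [120,[-4.6,-4.1,9.7],8.1],
    [120,[-5.1,-3.3,9.6],8.1],
  ],
)

```text
time: 8.1
tool_pos: [0.5428, -0.0685, 0.2208]
ee_rot: [-3.141, -0.001, 0.363]
wrist_force: [-0.3, 0.0, -0.5]
width: 0.0498
finger_force: 0.0
```

>>> carry_out(
  increments=[
    [120,[-5.5,-2.7,9.7],8.1],
    [120,[-5.8,-1.8,9.6],8.5],
    [120,[0,0,0],0],
    [120,[0,0,0],0],
    [120,[0,0,0],0],
  ],
)

```text
time: 8.6
tool_pos: [0.531, -0.0678, 0.2026]
ee_rot: [3.141, -0.002, 0.08]
wrist_force: [0.3, 0.1, 0.2]
width: 0.0496
finger_force: 0.0
```

```bash
python3 - <<'E'
from h import *
o=robot.get_obs(); print(o['tool_pos'],o['ee_rot'],o['width'])
c=cal('wrist');im0=robot.snapshot('wrist');cv2.imwrite('pics/w4.png',im0);im=im0.astype(int)
m=((im[...,2]>150)&(im[...,1]<60)&(im[...,0]<70)).astype(np.uint8);n,l,s,ce=cv2.connectedComponentsWithStats(m)
for i in range(1,n):
    if s[i,4]>60: print(s[i],ce[i],onz(c,*ce[i],.107,True))
E
```

```text
[ 0.53100738 -0.06784317  0.20256435] [ 3.14147420e+00 -1.62856207e-03  7.97827547e-02] 0.04962847797916846
[310 242  25  25 431] [321.98143852 253.54292343] [ 0.52039089 -0.0664143   0.107     ]
```

View pics/w4.png

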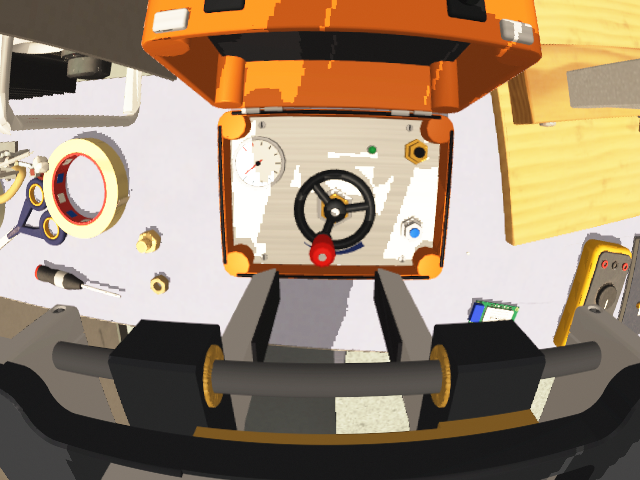

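>>> carry_out(
  increments=[
    [120,[-9.4,-2.1,20],0.7],
    [120,[0,0,25],0],
    [120,[0,0,25],0],
    [120,[0,0,20],0],
    [120,[0,0,14.5],0],
    [120,[0,0,0],0],
  ],
)

```text
time: 9.25
tool_pos: [0.5195, -0.0662, 0.0952]
ee_rot: [-3.14, 0.004, 0.066]
wrist_force: [-0.1, 1.0, 1.0]
width: 0.0496
finger_force: 0.0
```

>>> carry_out(
  increments=[
    [120,[1.5,0,-2],0],
    [255,[0,0,0],0],
    [255,[0,0,0],0],
    [255,[0,0,0],0],
    [255,[0,0,0],0],
    [255,[0,0,0],0],
    [255,[0,0,0],0],
    [255,[0,0,0],0],
  ],
)

```text
time: 10.05
tool_pos: [0.5223, -0.0659, 0.0997]
ee_rot: [-3.141, -0.001, 0.065]
wrist_force: [-1.7, 2.3, 3.4]
width: 0.0178
finger_force: 30.0
```

```bash
cat > circ.py <<'E'
import numpy as np,sys
def rows(a0,step,n,r=27.):
    a=np.radians(a0+step*np.arange(n+1));x=r*np.cos(a);y=r*np.sin(a)
    L=[[255,[float(round(p,1)),float(round(-q,1)),0],0] for p,q in zip(np.diff(x),np.diff(y))]
    for i in range(0,n,8): print(a0+step*i,str(L[i:i+8]))
if __name__=='__main__': rows(float(sys.argv[1]),float(sys.argv[2]),int(sys.argv[3]))
E
python3 circ.py 156 -20 18
```

```text
156.0 [[255, [5.2, -7.8, 0], 0], [255, [7.6, -5.5, 0], 0], [255, [9.0, -2.6, 0], 0], [255, [9.4, 0.7, 0], 0], [255, [8.6, 3.8, 0], 0], [255, [6.7, 6.5, 0], 0], [255, [4.1, 8.4, 0], 0], [255, [1.0, 9.3, 0], 0]]
-4.0 [[255, [-2.3, 9.1, 0], 0], [255, [-5.2, 7.8, 0], 0], [255, [-7.6, 5.5, 0], 0], [255, [-9.0, 2.6, 0], 0], [255, [-9.4, -0.7, 0], 0], [255, [-8.6, -3.8, 0], 0], [255, [-6.7, -6.5, 0], 0], [255, [-4.1, -8.4, 0], 0]]
-164.0 [[255, [-1.0, -9.3, 0], 0], [255, [2.3, -9.1, 0], 0]]
```

>>> carry_out(
  increments=[
    [255,[5.2,-7.8,0],0],
    [255,[7.6,-5.5,0],0],
    [255,[9.0,-2.6,0],0],
    [255,[9.4,0.7,0],0],
  ],
)

```text
time: 10.45
tool_pos: [0.5511, -0.0465, 0.0997]
ee_rot: [-3.137, 0.003, 0.066]
wrist_force: [-4.4, 6.8, 5.8]
width: 0.0178
finger_force: 30.0
```

>>> carry_out(
  increments=[
    [255,[8.6,3.8,0],0],
    [255,[6.7,6.5,0],0],
    [255,[4.1,8.4,0],0],
    [255,[1.0,9.3,0],0],
  ],
)

```text
time: 10.85
tool_pos: [0.5753, -0.0747, 0.0997]
ee_rot: [-3.14, -0.001, 0.066]
wrist_force: [-1.2, 4.6, 5.2]
width: 0.0175
finger_force: 30.0
```

>>> carry_out(
  increments=[
    [255,[-2.3,9.1,0],0],
    [255,[-5.2,7.8,0],0],
    [255,[-7.6,5.5,0],0],
    [255,[-9.0,2.6,0],0],
  ],
)

```text
time: 11.25
tool_pos: [0.5523, -0.1003, 0.0996]
ee_rot: [-3.136, -0.002, 0.065]
wrist_force: [2.2, 12.5, 4.0]
width: 0.0179
finger_force: 30.0
```

>>> carry_out(
  increments=[
    [255,[-9.4,-0.7,0],0],
    [255,[-8.6,-3.8,0],0],
    [255,[-6.7,-6.5,0],0],
    [255,[-4.1,-8.4,0],0],
  ],
)

```text
time: 11.65
tool_pos: [0.5244, -0.0863, 0.0997]
ee_rot: [3.138, -0.007, 0.064]
wrist_force: [8.6, -0.3, -2.5]
width: 0.0177
finger_force: 30.0
```

>>> carry_out(
  increments=[
    [255,[-1.0,-9.3,0],0],
    [255,[2.3,-9.1,0],0],
    [255,[0,0,0],0],
    [255,[0,0,0],0],
  ],
)

```text
time: 12.05
tool_pos: [0.522, -0.0669, 0.0997]
ee_rot: [3.141, 0.0, 0.065]
wrist_force: [-1.3, -1.4, 4.6]
width: 0.0175
finger_force: 30.0
```

```bash
python3 circ.py 160 -4 16
```

```text
160.0 [[255, [0.7, -1.7, 0], 0], [255, [0.8, -1.7, 0], 0], [255, [0.9, -1.6, 0], 0], [255, [1.1, -1.6, 0], 0], [255, [1.2, -1.5, 0], 0], [255, [1.3, -1.4, 0], 0], [255, [1.4, -1.3, 0], 0], [255, [1.4, -1.2, 0], 0]]
128.0 [[255, [1.5, -1.1, 0], 0], [255, [1.6, -1.0, 0], 0], [255, [1.7, -0.9, 0], 0], [255, [1.7, -0.8, 0], 0], [255, [1.8, -0.6, 0], 0], [255, [1.8, -0.5, 0], 0], [255, [1.8, -0.4, 0], 0], [255, [1.9, -0.3, 0], 0]]
```

>>> carry_out(
  increments=[
    [255,[0.7,-1.7,0],0],
    [255,[0.8,-1.7,0],0],
    [255,[0.9,-1.6,0],0],
    [255,[1.1,-1.6,0],0],
    [255,[0,0,0],0],
  ],
)

```text
time: 12.55
tool_pos: [0.5245, -0.0604, 0.0996]
ee_rot: [3.141, 0.002, 0.065]
wrist_force: [-3.8, -0.8, 6.0]
width: 0.0179
finger_force: 30.0
```

>>> carry_out(
  increments=[
    [255,[1.2,-1.5,0],0],
    [255,[1.3,-1.4,0],0],
    [255,[0,0,0],0],
  ],
)

```text
time: 12.85
tool_pos: [0.5266, -0.0571, 0.0996]
ee_rot: [3.141, 0.002, 0.065]
wrist_force: [-3.4, -1.1, 6.6]
width: 0.0178
finger_force: 30.0
```

>>> carry_out(
  increments=[
    [255,[1.4,-1.3,0],0],
    [255,[0,0,0],0],
    [255,[0,0,0],0],
  ],
)

```text
time: 13.15
tool_pos: [0.5278, -0.0556, 0.0996]
ee_rot: [-3.142, 0.002, 0.065]
wrist_force: [-4.4, -0.4, 6.2]
width: 0.0177
finger_force: 30.0
```

>>> carry_out(
  increments=[
    [255,[0.7,-0.7,0],0],
    [255,[0,0,0],0],
  ],
)

```text
time: 13.35
tool_pos: [0.5284, -0.0549, 0.0996]
ee_rot: [3.141, 0.003, 0.065]
wrist_force: [-4.7, -1.8, 7.5]
width: 0.0177
finger_force: 30.0
```

>>> carry_out(
  increments=[
    [255,[0.7,-0.6,0],0],
    [255,[0,0,0],0],
  ],
)

```text
time: 13.55
tool_pos: [0.5291, -0.0543, 0.0996]
ee_rot: [3.142, 0.003, 0.065]
wrist_force: [-4.4, -0.7, 7.0]
width: 0.0182
finger_force: 30.0
```

>>> carry_out(
  increments=[
    [255,[0.7,-0.6,0],0],
    [255,[0,0,0],0],
  ],
)

```text
time: 13.75
tool_pos: [0.5291, -0.0542, 0.0996]
ee_rot: [3.14, 0.004, 0.064]
wrist_force: [-5.8, -3.0, 8.1]
width: 0.0174
finger_force: 30.0
```

>>> carry_out(
  increments=[
    [255,[0.7,-0.6,0],0],
    [255,[0,0,0],0],
  ],
)

```text
time: 13.95
tool_pos: [0.5292, -0.0541, 0.0996]
ee_rot: [3.139, 0.006, 0.064]
wrist_force: [-7.1, -3.8, 8.7]
width: 0.0178
finger_force: 30.0
```

>>> carry_out(
  increments=[
    [255,[0.7,-0.6,0],0],
    [255,[0.7,-0.6,0],0],
    [255,[0,0,0],0],
    [255,[0,0,0],0],
  ],
)

```text
time: 14.35
tool_pos: [0.5293, -0.054, 0.0996]
ee_rot: [3.137, 0.009, 0.064]
wrist_force: [-9.7, -6.2, 10.9]
width: 0.0179
finger_force: 30.0
```

```bash
python3 circ.py 131 20 36
```

```text
131.0 [[255, [-5.9, 7.3, 0], 0], [255, [-3.1, 8.9, 0], 0], [255, [0.2, 9.4, 0], 0], [255, [3.4, 8.8, 0], 0], [255, [6.2, 7.1, 0], 0], [255, [8.2, 4.5, 0], 0], [255, [9.3, 1.5, 0], 0], [255, [9.2, -1.8, 0], 0]]
291.0 [[255, [8.0, -4.8, 0], 0], [255, [5.9, -7.3, 0], 0], [255, [3.1, -8.9, 0], 0], [255, [-0.2, -9.4, 0], 0], [255, [-3.4, -8.8, 0], 0], [255, [-6.2, -7.1, 0], 0], [255, [-8.2, -4.5, 0], 0], [255, [-9.3, -1.5, 0], 0]]
451.0 [[255, [-9.2, 1.8, 0], 0], [255, [-8.0, 4.8, 0], 0], [255, [-5.9, 7.3, 0], 0], [255, [-3.1, 8.9, 0], 0], [255, [0.2, 9.4, 0], 0], [255, [3.4, 8.8, 0], 0], [255, [6.2, 7.1, 0], 0], [255, [8.2, 4.5, 0], 0]]
611.0 [[255, [9.3, 1.5, 0], 0], [255, [9.2, -1.8, 0], 0], [255, [8.0, -4.8, 0], 0], [255, [5.9, -7.3, 0], 0], [255, [3.1, -8.9, 0], 0], [255, [-0.2, -9.4, 0], 0], [255, [-3.4, -8.8, 0], 0], [255, [-6.2, -7.1, 0], 0]]
771.0 [[255, [-8.2, -4.5, 0], 0], [255, [-9.3, -1.5, 0], 0], [255, [-9.2, 1.8, 0], 0], [255, [-8.0, 4.8, 0], 0]]
```

```bash
python3 - <<'E'
from h import *
for n in('wrist','side','top'): cv2.imwrite(f'pics/ref_{n}.png',robot.snapshot(n))
E
```

>>> carry_out(
  increments=[
    [255,[-2.8,2.4,0],0],
    [255,[-5.9,7.3,0],0],
    [255,[-3.1,8.9,0],0],
    [255,[0.2,9.4,0],0],
    [255,[3.4,8.8,0],0],
  ],
)

```text
time: 15.0
tool_pos: [0.5254, -0.0876, 0.0996]
ee_rot: [-3.138, 0.003, 0.065]
wrist_force: [-2.7, 3.9, 6.8]
width: 0.0182
finger_force: 30.0
```

>>> carry_out(
  increments=[
    [255,[6.2,7.1,0],0],
    [255,[8.2,4.5,0],0],
    [255,[9.3,1.5,0],0],
    [255,[9.2,-1.8,0],0],
  ],
)

```text
time: 15.4
tool_pos: [0.5595, -0.0979, 0.0996]
ee_rot: [-3.14, 0.003, 0.064]
wrist_force: [-5.2, 0.7, 8.1]
width: 0.0174
finger_force: 30.0
```

>>> carry_out(
  increments=[
    [255,[8.0,-4.8,0],0],
    [255,[5.9,-7.3,0],0],
    [255,[3.1,-8.9,0],0],
    [255,[-0.2,-9.4,0],0],
  ],
)

```text
time: 15.8
tool_pos: [0.5749, -0.068, 0.0996]
ee_rot: [3.138, 0.002, 0.064]
wrist_force: [-3.5, -5.0, 6.6]
width: 0.0179
finger_force: 30.0
```

>>> carry_out(
  increments=[
    [255,[-3.4,-8.8,0],0],
    [255,[-6.2,-7.1,0],0],
    [255,[-8.2,-4.5,0],0],
    [255,[-9.3,-1.5,0],0],
  ],
)

```text
time: 16.2
tool_pos: [0.5477, -0.0461, 0.0997]
ee_rot: [3.141, -0.004, 0.065]
wrist_force: [4.6, -4.4, 2.7]
width: 0.0184
finger_force: 30.0
```

>>> carry_out(
  increments=[
    [255,[-9.2,1.8,0],0],
    [255,[-8.0,4.8,0],0],
    [255,[0,0,0],0],
    [255,[0,0,0],0],
  ],
)

```text
time: 16.6
tool_pos: [0.5291, -0.0541, 0.0996]
ee_rot: [-3.141, 0.002, 0.064]
wrist_force: [0.4, -1.5, 6.3]
width: 0.0176
finger_force: 30.0
```

>>> carry_out(
  increments=[
    [255,[-5.9,7.3,0],0],
    [255,[-3.1,8.9,0],0],
    [255,[0.2,9.4,0],0],
    [255,[3.4,8.8,0],0],
  ],
)

```text
time: 17.0
tool_pos: [0.5248, -0.0867, 0.0996]
ee_rot: [-3.137, 0.005, 0.065]
wrist_force: [-3.1, 3.7, 9.1]
width: 0.0181
finger_force: 30.0
```

>>> carry_out(
  increments=[
    [255,[6.2,7.1,0],0],
    [255,[8.2,4.5,0],0],
    [255,[9.3,1.5,0],0],
    [255,[9.2,-1.8,0],0],
  ],
)

```text
time: 17.4
tool_pos: [0.5586, -0.0982, 0.0996]
ee_rot: [-3.141, 0.005, 0.064]
wrist_force: [-4.5, -1.1, 8.9]
width: 0.0176
finger_force: 30.0
```

>>> carry_out(
  increments=[
    [255,[8.0,-4.8,0],0],
    [255,[5.9,-7.3,0],0],
    [255,[3.1,-8.9,0],0],
    [255,[-0.2,-9.4,0],0],
  ],
)

```text
time: 17.8
tool_pos: [0.5748, -0.0674, 0.0996]
ee_rot: [3.139, 0.002, 0.064]
wrist_force: [-1.1, -6.1, 6.0]
width: 0.0175
finger_force: 30.0
```

>>> carry_out(
  increments=[
    [255,[-3.4,-8.8,0],0],
    [255,[-6.2,-7.1,0],0],
    [255,[-8.2,-4.5,0],0],
    [255,[-9.3,-1.5,0],0],
  ],
)

```text
time: 18.2
tool_pos: [0.5471, -0.0461, 0.0996]
ee_rot: [3.141, -0.002, 0.065]
wrist_force: [4.4, -3.6, 4.0]
width: 0.018
finger_force: 30.0
```

>>> carry_out(
  increments=[
    [255,[-9.2,1.8,0],0],
    [255,[-8.0,4.8,0],0],
    [255,[0,0,0],0],
    [255,[0,0,0],0],
  ],
)

```text
time: 18.6
tool_pos: [0.5289, -0.0543, 0.0996]
ee_rot: [-3.142, 0.002, 0.064]
wrist_force: [1.2, -1.6, 6.9]
width: 0.0176
finger_force: 30.0
```

```bash
python3 - <<'E'
from h import *
o=robot.get_obs(); print(o['tool_pos'],o['wrist_force'],o['joint_positions'])
im=[]
for n in('wrist','side','top'):
    b=robot.snapshot(n); cv2.imwrite(f'pics/fin_{n}.png',b)
w=[cv2.imread(f'pics/{k}_wrist.png')[150:350,220:420] for k in('ref','fin')]
s=[cv2.imread(f'pics/{k}_side.png')[170:320,250:400] for k in('ref','fin')]
cv2.imwrite('pics/cmp.png',np.vstack([np.hstack([cv2.resize(x,(400,300)) for x in w]),np.hstack([cv2.resize(x,(400,300)) for x in s])]))
E
```

```text
[ 0.52890189 -0.05428759  0.09961465] [ 1.15409129 -1.64102569  6.92244327] [-2.08697264e-01  1.02940244e-01  1.59440247e+00 -3.85548254e-04
  1.44591224e+00  1.29788350e+00]
```

View pics/cmp.png

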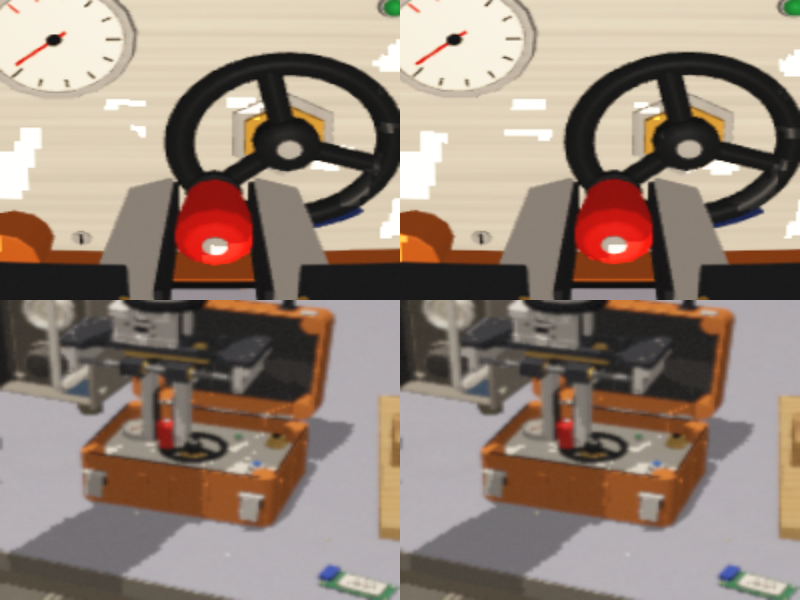

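The wheel spokes and handle sit at the same place as at the closed stop, so this is two full turns back. The lid is on its stop and the handle is still gripped.

```bash
python3 -c "
from bench import robot
print(robot.close_job())"
```

```text
the job is handed in; nothing more can be done
None
```

The job is handed in: the lid leans back on its stop, the valve was closed against its stop and backed off two full turns (within about half a degree by arm position), the red handle is still gripped, and I left the other things on the bench alone.

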